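# Quick spin in a bench centrifuge

### The job

Give the tubes loaded in the small bench centrifuge a quick spin: switch the machine on by pressing down the raised near half of the power rocker at the right end of its sloping front panel, then push the open lid down until it is fully shut (its lock draws in only with the power on), and then press the oblong quick-spin key, next to the rocker, all the way down and keep it held. The machine spins only while the key is held, so finish with your fingertips still holding it down. Press neither of the round keys, do not raise the lid further, and pick up or shift nothing else on the bench.

Things in the scene. Friction and masses are not known exactly. Their poses are not given: they have to be found in the camera images.
- centrifuge: White bench centrifuge, fixed, 250 (x) x 230 (y) x 135 mm high with its lid shut, turned up to 0.3 rad. Origin: centre of its underside on the bench; x from its front (nearest the robot) to its rear, y to its left, z up. In front a sloping grey control panel, behind it the rotor chamber (deck 110 mm above the bench) under the lid.
- panel (a point): Middle of the control panel's face, 85 mm in front of the origin, 94 mm high; axes as the centrifuge. The panel is 83 x 230 mm and rises to the rear by 15 degrees (84 to 105 mm high). On it, from left to right: display, below it a small round key (y +85 mm), round start key (y +18), oblong quick-spin key (y -32), black rocker (y -86). Keys stand 9 mm proud.
- rocker (a joint): Angle of the power rocker, rad: 0 = off (as it starts: near half raised), 0.4 = on, fully over. Stays where it is left; about 3 N on its end moves it.
- rocker_press (a point): Point to press: top of the rocker's raised near half, 12 mm from the pivot, 3 mm from its near end. Rocker: shallow V, 30 mm front to rear, 21 mm wide, pivot mid-length. Off: near end 11 mm above the panel. On: near half parallel to the panel and 5.5 mm above it (point 5 mm lower), far half raised. Turns with the rocker; off, its z is the panel's normal.
- lid (a joint): Opening angle of the lid, rad: 0 = shut (stop), grows as it opens; starts at 0.75 to 1.05; stop at 1.35. A stiff friction hinge: the lid stays at any angle; 2 to 4 N near the front edge moves it.
- lid_hinge (a point): Middle of the lid's hinge axis (which runs along the centrifuge's y), 105 mm behind the centrifuge's origin and 121 mm above the bench. Does not move with the lid; axes as the centrifuge.
- lid_push (a point): Good point to push: middle of the lid's outer (upper) face, 130 mm from the hinge axis along the lid and 14 mm off it; 135 mm above the bench when shut. The lid is a white slab 22 mm thick, 204 mm wide, reaching 160 mm from the hinge, plus a grey lip to 170 mm. Turns with the lid: z out of the outer face, which looks up and rearwards while open.
- quick_key (a joint): Travel of the quick-spin key, m: 0 = up, 0.005 = fully down along the panel's normal. A spring key: 0.5 N to start, 5 N fully down, springs back when let go.
- quick_key_top (a point): Centre of the top face of the oblong quick-spin key: a white key 30 mm long (front to rear along the slope) and 16 mm wide, its top 9 mm above the panel when up and 4 mm when down. Moves with the key; z is the panel's normal (tilted 15 degrees from vertical towards the front), x up the slope.
- start_key (a joint): Travel of the round start key (20 mm across, beside the quick-spin key, 50 mm to its left), m: 0 = up, 0.005 = down. Not to be pressed.
- release_key (a joint): Travel of the small round lid-release key (13 mm across, below the display), m: 0 = up, 0.005 = down. Not to be pressed.
- tube_rack: Bystander, leave alone. Grey rack with small tubes, 125 x 68 x 48 mm, loose, to the right of the centrifuge. Origin: centre of its underside.
- reagent_bottle: Bystander, leave alone. Bottle, 66 mm across, 150 mm tall, loose, to the left of the centrifuge. Origin: centre of its underside.
- rotor_lid: Bystander, leave alone. Flat aluminium disc with a knob, 120 mm across, 28 mm tall, loose, in front of the centrifuge. Origin: centre of its underside.
- timer: Bystander, leave alone. White desk timer, 62 x 70 x 30 mm, loose, in front of the centrifuge. Origin: centre of its underside.
- pipette: Bystander, leave alone. Pipette lying flat, 255 mm long, 26 mm wide, 22 mm high, loose, to the right. Origin: on its underside, near the middle of its length; x runs along it towards the thin end.
- beaker: Bystander, leave alone. Glass beaker, 68 mm across, 90 mm tall, loose, to the left. Origin: centre of its underside.
- mouse: Bystander, leave alone. Black computer mouse, 105 x 60 x 31 mm, loose on a grey mat, far right. Origin: centre of its underside.

How it is judged:
By the outcome, as a careful person would: the job done as asked, in the order asked, and still so for the second after the job is handed in, while the arm keeps its last pose, push and grip.
It also fails if it takes over 58 s, if anything falls off the work surface, if the arm or the gripper's body presses on something with over 40 N, if the wrist force passes 120 N, or if a joint passes its speed limit or range.

### The arm

A 6-joint arm with a two-finger parallel gripper is mounted at the origin on the work surface. World frame = base frame: x ahead of the robot, y to its left, z up, the work surface at z = 0. Lengths are in m, angles in degrees, forces in N, time in s.
With the tool pointing down it reaches from about 0.375 to 0.9 m from the base axis. Payload 3.1 kg.
Tool frame: the origin (TCP) lies at the very end of the fingers, on their centre line; the grasp point (between the pads) lies 19 mm behind it; z points along the fingers, y is the line along which they close (so a half turn about z gives the same grasp; the last joint's range is limited). The gripper opens to 87 mm and grips with 3 to 60 N. Pads are 19 mm wide; open, the fingers measure 117 mm over their backs; the gripper's body (75 mm by 190 mm) begins 51 mm behind the grasp point.
Start: joints at [53.715, 30.224, 82.088, -0, 67.689, -10.227], TCP at [0.275, 0.561, 0.223] pointing down, gripper open.
Joint ranges: [-176.69, 176.69], [-43.24, 126.21], [12.49, 139.97], [-82, 262], [0, 151.66], [-163.58, 163.58]. Speed limits (degrees/s): [159.86, 159.86, 180, 180, 180, 180].

### API

Orientations are given as a 3x3 rotation matrix whose columns are the frame's x, y, z axes.
In Python, from rig import readout, viewer, ticket gives the robot as it stands.
- The arm moves only by the tool send_rows, never from a script. Its argument "moves" is a list of rows, each a list of 6 numbers: the shift along the tool's x, y, z in units of 250 mm (1.0 is 250 mm), then the turn, a rotation vector about the tool's x, y, z in units of 90 degrees (1.0 is 90 degrees). A call has 1 to 12 rows; each row is the pose to reach, as a shift and turn from the pose commanded when the call began, along the tool's axes at that moment; what a row does not reach only later rows make up. A row lasts 1/10 s, in which the tool goes at most 50 mm and 8.59 degrees, less where a joint would pass 70% of its speed; a pose out of reach is approached as far as the arm can. A call with a number of a shift or a turn outside -1 to 1 is refused whole. A call with a gripper value outside its range is refused whole. "grip" is the opening, from 0 (shut) to 1 (fully open), set as the call begins (left out, the last holds). The fingers move at their own pace and stop on an object; the grip force is fixed at half the most. Time passes only in rows, so rows that repeat a pose let the fingers close. It gives the time, the measured TCP pose, the force, the opening and the grip force at its end, in the units of the state.
- readout.read_state(): the state, without advancing time (a new reading comes with each control period).
- viewer.capture(name): name is "scene" or "top" or "wrist"; returns (picture, depth): 384x512x3 uint8, red, green, blue; 384x512 float32, m along the optical axis (not along the pixel's ray), 0 where there is no reading.
- viewer.camera_info(name): a dict with "fx", "fy", "cx", "cy" (pixels), "distortion" ([k1, k2, p1, p2, k3] as OpenCV has them; the pictures are not rectified), "R" (3x3) and "t" (3): a world point X has camera coordinates R X + t; the wrist camera has in their place "tool_from_camera" (4x4, takes a point from camera to tool coordinates, whose origin is the TCP and whose axes are the flange's). Camera axes: x right, y down, z forward; pixel columns grow to the right and rows downward; lengths in m; the calibration is good to about 2 mm. A picture is of the moment at which its call begins: read the wrist's pose just before it. camera_info takes no time and is no camera call.
- ticket.hand_in(): hands the job in; it is judged then, once.
The state is a dict: "time_s": time; "joint_positions": joint angles; "qvel": joint speeds; "tau": joint torques, N m; "position": TCP position; "tcp_rot": TCP orientation; "force": force on the tool from outside, world axes, zero at the start; "moment": the same for the moment, N m; "opening": opening from 0.0 (shut) to 1.0 (fully open); "grasp_force": force on a finger pad.
Only numpy, scipy, OpenCV 4.12 (cv2) and the standard library are available. Lean on these libraries where they do the work, as an engineer would, in place of code of your own. Each camera call takes 0.05 s, during which the arm holds its last target. There are 200 camera calls.

## Working session

There is one attempt and no reset: what is moved stays moved. The work goes in short steps, Python scripts to look and compute and a tool call to move; the robot and the scene stay as the last step left them, time stands still between calls to the robot, and variables do not carry over. Pictures are saved under pics/ and viewed, at most 10 in all, crops included, and the job is handed in when it is done.

Besides the shell and the picture viewer there is one more tool, called after ">>>" as name([rows], argument=value, ...), one row to a line, values as JSON. send_rows: Moves the arm, as the interface text tells. Shifts and turns lie within -1 to 1; 1 stands for 250 mm of shift or 90 degrees of turn. Its arguments: {"type":"object","properties":{"moves":{"type":"array"},"grip":{"type":"number"}},"required":["moves"]}

```bash
mkdir -p pics; ls
python3 - <<'E'
from rig import readout, viewer
import cv2, numpy as np
s=readout.read_state(); print(s['position'],np.round(s['tcp_rot'],3).tolist(),s['time_s'],s['force'],s['opening'])
for n in ("scene","top"):
    p,d=viewer.capture(n); cv2.imwrite(f"pics/{n}.png",p[:,:,::-1]); np.savez(f"{n}.npz",p=p,d=d)
    i=viewer.camera_info(n); print({k:np.round(v,3).tolist() for k,v in i.items()})
a=cv2.imread("pics/scene.png");b=cv2.imread("pics/top.png")
cv2.imwrite("pics/both.png",cv2.resize(np.vstack([a,b]),(800,1200)))
print(np.round(viewer.camera_info("wrist")["tool_from_camera"],3).tolist())
E
```

```text
pics
[0.27407569 0.56089104 0.22157063] [[-0.898, 0.439, -0.001], [0.439, 0.898, -0.002], [0.0, -0.002, -1.0]] 0.0 [-0.86838772 -0.34683965 -0.03160049] 1.0039154686364362
{'fx': 350.904, 'fy': 350.904, 'cx': 251.448, 'cy': 189.674, 'distortion': [-0.03, 0.0, 0.0, 0.0, 0.0], 'R': [[0.997, -0.072, 0.016], [-0.034, -0.638, -0.769], [0.065, 0.767, -0.639]], 't': [-0.545, 0.038, 1.261]}
{'fx': 360.562, 'fy': 360.562, 'cx': 256.29, 'cy': 181.325, 'distortion': [-0.002, 0.0, 0.0, 0.0, 0.0], 'R': [[0.019, -1.0, 0.005], [-0.978, -0.019, -0.21], [0.21, -0.001, -0.978]], 't': [-0.127, 0.527, 0.928]}
[[0.0, -0.959, -0.282, 0.077], [1.0, 0.0, 0.0, 0.0], [-0.0, -0.282, 0.959, -0.163], [0.0, 0.0, 0.0, 1.0]]
```

View pics/scene.png

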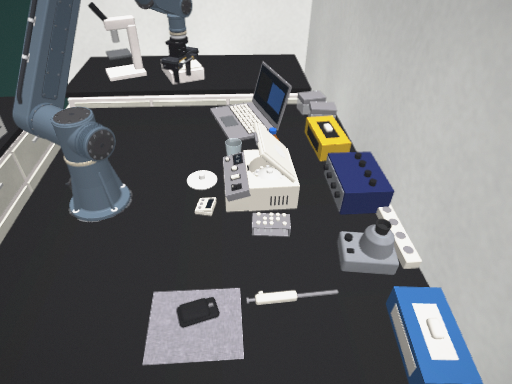

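View pics/top.png

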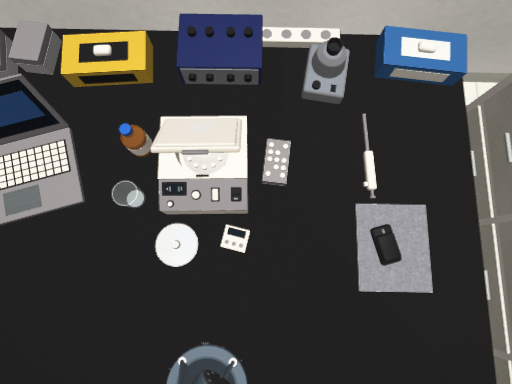

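```bash
cat > h.py <<'E'
import numpy as np, cv2
from rig import viewer, readout
def K(i): return np.array([[i['fx'],0,i['cx']],[0,i['fy'],i['cy']],[0,0,1.]])
def extr(n,s=None):
    i=viewer.camera_info(n)
    if n!="wrist": return i,np.array(i['R']),np.array(i['t'])
    T=np.eye(4);T[:3,:3]=s['tcp_rot'];T[:3,3]=s['position']
    C=np.linalg.inv(T@np.array(i['tool_from_camera'])); return i,C[:3,:3],C[:3,3]
def cloud(n,d,s=None):
    i,R,t=extr(n,s); h,w=d.shape
    uv=np.stack(np.meshgrid(np.arange(w),np.arange(h)),-1).reshape(-1,1,2).astype(float)
    n_=cv2.undistortPoints(uv,K(i),np.array(i['distortion'],float))[:,0]
    P=np.c_[n_,np.ones(len(n_))]*d.reshape(-1,1)
    return ((P-t)@R).reshape(h,w,3)
def proj(n,X,s=None):
    i,R,t=extr(n,s)
    return cv2.projectPoints(np.asarray(X,float).reshape(-1,3),cv2.Rodrigues(R)[0],t,K(i),np.array(i['distortion'],float))[0][:,0]
E
python3 - <<'E'
from h import *
z=np.load("top.npz"); X=cloud("top",z['d'])
for u,v in [(236,195),(214,195),(196,195),(170,204),(205,205),(225,190),(205,160),(200,135),(160,135),(300,250),(177,245)]: print((u,v),np.round(X[v,u],4))
sub=X[170:216,150:255]; m=(sub[...,2]>.075)&(sub[...,2]<.12)
p=sub[m]; print(cv2.minAreaRect(p[:,:2].astype(np.float32)*1000))
A=np.c_[p[:,:2],np.ones(len(p))]; c=np.linalg.lstsq(A,p[:,2],rcond=None)[0]; print(c,np.std(A@c-p[:,2]))
im=z['p'][110:220,145:260,::-1]; cv2.imwrite("pics/crop.png",cv2.resize(im,None,fx=5,fy=5,interpolation=cv2.INTER_CUBIC))
E
```

```text
(236, 195) [ 0.483  -0.0653  0.0991]
(214, 195) [ 0.4807 -0.0093  0.1058]
(196, 195) [0.4806 0.0376 0.1014]
(170, 204) [0.4563 0.1036 0.0984]
(205, 205) [0.4575 0.0155 0.0846]
(225, 190) [ 0.496  -0.0362  0.097 ]
(205, 160) [0.5793 0.0216 0.0836]
(200, 135) [0.6049 0.0175 0.2111]
(160, 135) [0.6042 0.1124 0.2079]
(300, 250) [ 0.3488 -0.2418  0.0024]
(177, 245) [0.3552 0.0942 0.0263]
((496.9573974609375, 21.600135803222656), (107.10494232177734, 230.284912109375), 1.9321812391281128)
[ 0.28088537  0.01133283 -0.04072541] 0.0032652283200864988
```

View pics/crop.png

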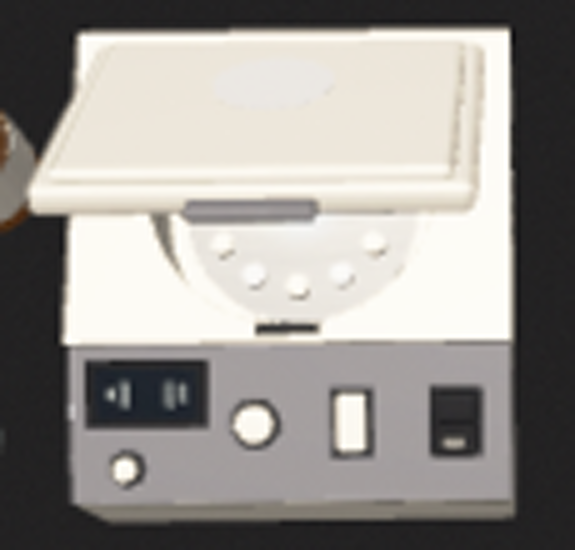

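```bash
cat > fit.py <<'E'
from h import *
from scipy.optimize import least_squares
def W(q,L): c,s=np.cos(q[2]),np.sin(q[2]); L=np.asarray(L,float); return np.c_[q[0]+c*L[:,0]-s*L[:,1],q[1]+s*L[:,0]+c*L[:,1],L[:,2]]
t=np.radians(15); N=np.array([-np.sin(t),0,np.cos(t)]); U=np.array([np.cos(t),0,np.sin(t)]); P0=np.array([-.085,0,.094])
def pn(s,y,h): return P0+U*s+N*h+[0,y,0]
E
python3 - <<'E'
from fit import *
L=[pn(-.0415,.115,0),pn(-.0415,-.115,0),[-.045,.115,.105],[-.045,-.115,.105],[.125,.115,.110],[.125,-.115,.110]]
px=np.array([(72,502),(514,502),(68,343),(512,341),(78,30),(510,28)])
k=np.array([(256,424),(352,422),(456,421)]); ky=[.018,-.032,-.086]
f=lambda a:(np.asarray(a)+.5)/5-.5+np.array([145,110])
def res(q): 
    r=proj("top",W(q,L))-f(px)
    r2=proj("top",W(q,[pn(q[3],.018,.009),pn(q[3],-.032,.009),pn(q[3],-.086,.005)]))-f(k)
    return np.r_[r.ravel(),r2.ravel()]
o=least_squares(res,[.57,.02,0,0],loss="soft_l1"); print(o.x); print(np.round(o.fun.reshape(-1,2),2))
q=o.x; np.save("q.npy",q)
# lid angle from depth cloud
X=cloud("top",np.load("top.npz")['d'])[115:152,150:242].reshape(-1,3); c,s=np.cos(q[2]),np.sin(q[2])
D=X-[q[0],q[1],0]; l=np.c_[D[:,0]*c+D[:,1]*s,-D[:,0]*s+D[:,1]*c,D[:,2]]; l=l[(l[:,2]>.15)&(l[:,2]<.4)&(abs(l[:,1])<.09)]
A=np.c_[l[:,2],np.ones(len(l))]; b=np.linalg.lstsq(A,l[:,0],rcond=None)[0]; print("n",len(l),"lid ang",np.arctan2(1,-b[0]),b, l[:,2].max(), l[:,0].min(),l[:,0].max())
th=np.arctan2(1,-b[0])
e=lambda th:np.array([-np.cos(th),0,np.sin(th)]); n=lambda th:np.array([np.sin(th),0,np.cos(th)])
H=np.array([.105,0,.121])
r=(l-H)@n(th); print("offset",np.median(r), "extent",((l-H)@e(th)).max())
im=np.load("top.npz")['p'][110:220,145:260,::-1]; im=cv2.resize(im,None,fx=5,fy=5)
pts=L+[pn(q[3],y,.009) for y in ky]+[pn(q[3]-.012,-.086,.01)]+[H+.13*e(th)+.014*n(th)]
for p in proj("top",W(q,pts)): cv2.circle(im,tuple(int(v) for v in (p-[145,110]+.5)*5-.5),4,(0,0,255),1)
cv2.imwrite("pics/fit.png",im)
E
```

```text
[ 5.70050569e-01  2.34758759e-02  2.82884722e-02 -5.12750361e-05]
[[-0.05  0.17]
 [-0.11 -0.61]
 [ 0.03  0.13]
 [-0.01 -0.2 ]
 [ 0.56  0.34]
 [ 0.09  0.13]
 [-0.39 -0.12]
 [-0.15  0.12]
 [ 0.1   0.01]]
n 2335 lid ang 0.7277437993818896 [-1.1225076   0.26695876] 0.24316521123419202 -0.014190136185277478 0.0959921122363774
offset 0.01803746730990543 extent 0.17025921557524298
```

View pics/fit.png

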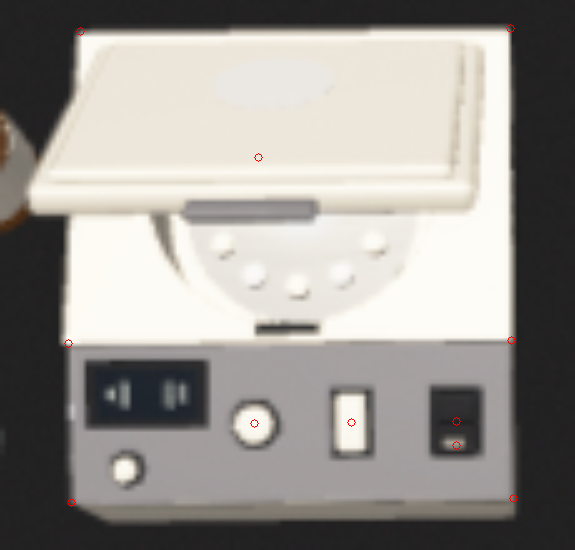

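```bash
cat >> fit.py <<'E'
from scipy.spatial.transform import Rotation as Ro
q=np.load("q.npy") if __import__("os").path.exists("q.npy") else None
def tgt(local,zl):
    y=np.array([0,1.,0]); z=np.array(zl,float); R=np.c_[np.cross(y,z),y,z]
    return W(q,[local])[0], Ro.from_euler('z',q[2]).as_matrix()@R
def rel(local,zl):
    s=readout.read_state(); p,R=tgt(local,zl); T=np.array(s['tcp_rot'])
    r=np.r_[T.T@(p-s['position'])/.25, Ro.from_matrix(T.T@R).as_rotvec()/(np.pi/2)]
    print("world",np.round(p,4),"rel",np.round(r,4))
E
python3 - <<'E'
from fit import *
rel(pn(-.013,-.086,.10),-N)
E
```

```text
world [ 0.4491 -0.066   0.1872] rel [-1.7304 -1.9451  0.1409 -0.0414 -0.1639 -0.3056]
```

>>> send_rows([
  [-0.85,-0.97,0,0,0,-0.3],
  [-0.85,-0.97,0,0,0,-0.3],
  [-0.85,-0.97,0,0,0,-0.3],
  [-0.85,-0.97,0,0,0,-0.3],
  [-0.85,-0.97,0,0,0,-0.3],
  [-0.85,-0.97,0,0,0,-0.3],
  [-0.85,-0.97,0,0,0,-0.3],
  [-0.85,-0.97,0,0,0,-0.3],
  [-0.85,-0.97,0,0,0,-0.3],
], grip=0)

```text
time_s: 1.0
position: [0.359, 0.25, 0.2225]
tcp_rot: [[-1.0, -0.014, -0.0], [-0.014, 1.0, 0.0], [0.0, 0.0, -1.0]]
force: [-0.3, -0.8, 0.0]
opening: 0.263
grasp_force: 0.0
```

Run:
```python
from fit import *
rel(pn(-.013,-.086,.06),-N)
```

```text
world [ 0.4594 -0.0657  0.1486] rel [-3.8370e-01 -1.2687e+00  2.9500e-01 -9.0000e-04 -1.6690e-01 -8.8000e-03]
```

>>> send_rows([
  [-0.38,-1.0,0,0,-0.167,-0.009],
  [-0.38,-1.0,0,0,-0.167,-0.009],
  [-0.38,-1.0,0,0,-0.167,-0.009],
  [-0.38,-1.0,0,0,-0.167,-0.009],
  [-0.38,-1.0,0,0,-0.167,-0.009],
  [-0.38,-1.0,0,0,-0.167,-0.009],
  [-0.38,-1.0,0,0,-0.167,-0.009],
  [-0.38,-1.0,0,0,-0.167,-0.009],
])

```text
time_s: 1.8
position: [0.4576, 0.003, 0.2221]
tcp_rot: [[-0.966, -0.031, 0.258], [-0.03, 1.0, 0.007], [-0.258, -0.001, -0.966]]
force: [-0.7, 1.4, 0.5]
opening: 0.006
grasp_force: 0.0
```

Run:
```python
from fit import *
rel(pn(-.013,-.086,.04),-N)
s=readout.read_state(); p,d=viewer.capture("wrist")
a=cv2.resize(p[:,:,::-1],None,fx=1.5,fy=1.5)
X=[pn(0,.018,.009),pn(0,-.032,.009),pn(0,-.086,.003),pn(-.012,-.086,.010),pn(-.0415,-.115,0),pn(.0415,-.115,0)]
pp=proj("wrist",W(q,X),s); print(pp)
for u in pp: cv2.circle(a,tuple(int(v*1.5) for v in u),4,(0,0,255),1)
cv2.imwrite("pics/w1.png",a)
```

```text
world [ 0.4646 -0.0655  0.1293] rel [ 0.077  -0.2746  0.3641  0.     -0.0006  0.0018]
[[293.70983587 177.67605135]
 [234.99417157 177.48713816]
 [173.4745636  175.72586712]
 [170.83678027 163.84966218]
 [138.08483383 127.70690844]
 [145.81145635 218.88585966]]
```

View pics/w1.png

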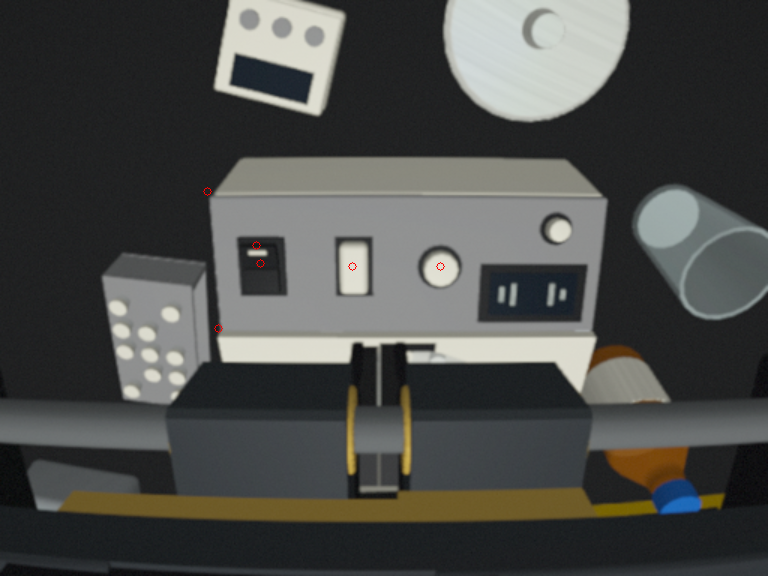

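>>> send_rows([
  [0.077,-0.275,0,0,0,0],
  [0.077,-0.275,0,0,0,0],
  [0.077,-0.275,0.1,0,0,0],
  [0.077,-0.275,0.3,0,0,0],
  [0.077,-0.275,0.36,0,0,0],
  [0.077,-0.275,0.36,0,0,0],
])

```text
time_s: 2.45
position: [0.4634, -0.0642, 0.1284]
tcp_rot: [[-0.967, -0.034, 0.254], [-0.032, 0.999, 0.01], [-0.254, 0.002, -0.967]]
force: [-0.5, 0.2, 0.4]
opening: 0.003
grasp_force: 0.0
```

Run:
```python
from fit import *
rel(pn(-.013,-.086,.0055),-N); print(readout.read_state()['force'])
```

```text
world [ 0.4735 -0.0653  0.0959] rel [-0.0062 -0.0061  0.1357  0.0018 -0.0033  0.003 ]
[-0.50951437  0.21111974  0.42511195]
```

Descend slowly to about 5 mm above "on", then look at the force.

>>> send_rows([
  [-0.004,-0.004,0.06,0,0,0],
  [-0.004,-0.004,0.1,0,0,0],
  [-0.004,-0.004,0.12,0,0,0],
  [-0.004,-0.004,0.13,0,0,0],
  [-0.004,-0.004,0.136,0,0,0],
  [-0.004,-0.004,0.136,0,0,0],
])

```text
time_s: 3.05
position: [0.4742, -0.0672, 0.0984]
tcp_rot: [[-0.965, -0.031, 0.259], [-0.03, 1.0, 0.007], [-0.259, -0.001, -0.966]]
force: [-0.8, -0.5, 1.1]
opening: 0.005
grasp_force: 0.6
```

Run:
```python
from fit import *
rel(pn(-.013,-.086,.0055),-N); print(readout.read_state()['force'])
```

```text
world [ 0.4735 -0.0653  0.0959] rel [ 0.0048  0.0079  0.0089 -0.0005  0.0001  0.0017]
[-0.84589802 -0.50086235  1.14923551]
```

>>> send_rows([
  [0,0.002,0.004,0,0,0],
  [0,0.002,0.008,0,0,0],
  [0,0.002,0.008,0,0,0],
])

```text
time_s: 3.35
position: [0.475, -0.0672, 0.0963]
tcp_rot: [[-0.965, -0.03, 0.259], [-0.03, 1.0, 0.006], [-0.259, -0.002, -0.966]]
force: [-2.6, -0.5, 2.3]
opening: 0.002
grasp_force: 1.5
```

>>> send_rows([
  [0,0,0.004,0,0,0],
  [0,0,0.006,0,0,0],
  [0,0,0.006,0,0,0],
])

```text
time_s: 3.65
position: [0.4751, -0.0672, 0.0961]
tcp_rot: [[-0.965, -0.03, 0.261], [-0.03, 1.0, 0.005], [-0.261, -0.003, -0.965]]
force: [-7.4, -0.4, 17.1]
opening: 0.006
grasp_force: 9.5
```

>>> send_rows([
  [0,0,-0.04,0,0,0],
  [0,0,-0.2,0,0,0],
  [0,0.2,-0.4,0,0,0],
  [0,0.3,-0.6,0,0,0],
  [0,0.35,-0.75,0,0,0],
  [0,0.35,-0.75,0,0,0],
])

```text
time_s: 4.25
position: [0.4252, 0.0203, 0.2803]
tcp_rot: [[-0.963, -0.032, 0.267], [-0.032, 0.999, 0.004], [-0.267, -0.004, -0.964]]
force: [1.3, -0.2, -0.2]
opening: 0.003
grasp_force: 0.0
```

Run:
```python
from fit import *
p,d=viewer.capture("wrist"); cv2.imwrite("pics/w2.png",cv2.resize(p[90:240,120:400,::-1],None,fx=2.5,fy=2.5))
p,d=viewer.capture("top"); cv2.imwrite("pics/t2.png",p[:,:,::-1])
th=.74; H=np.array([.105,0,.121]);e=np.array([-np.cos(th),0,np.sin(th)]); n=np.array([np.sin(th),0,np.cos(th)])
rel(H+.13*e+.014*n+[0,0,.06],[0,0,-1])
for t in [.74,.6,.4,.2,0]:
  e=np.array([-np.cos(t),0,np.sin(t)]); n=np.array([np.sin(t),0,np.cos(t)]); print(W(q,[H+.13*e+.014*n]))
```

```text
world [0.5885 0.024  0.279 ] rel [-0.6287 -0.0036  0.1729 -0.0023  0.1718  0.0028]
[[0.58848231 0.02399742 0.21899599]]
[[0.57565969 0.02363459 0.20595822]]
[[0.56076821 0.02321322 0.18451924]]
[[0.55043114 0.02292072 0.16054795]]
[[0.54506057 0.02276876 0.135     ]]
```

View pics/w2.png

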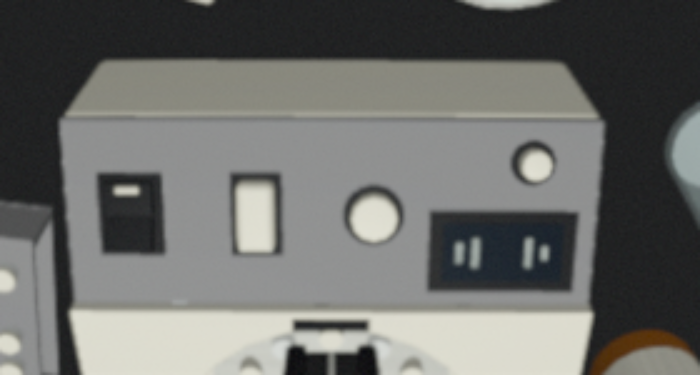

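Run:
```python
from fit import *
s=readout.read_state(); p,d=viewer.capture("wrist"); X=cloud("wrist",d,s).reshape(-1,3)
D=X-[q[0],q[1],0]; c,sn=np.cos(q[2]),np.sin(q[2]); l=np.c_[D[:,0]*c+D[:,1]*sn,-D[:,0]*sn+D[:,1]*c,D[:,2]]-P0
S=l@U; h=l@N; y=l[:,1]
for a in np.arange(-.04,.04,.004):
  o=[]
  for yy,w in((-.086,.006),(-.06,.006),(-.032,.005)):
    m=(abs(S-a-.002)<.002)&(abs(y-yy)<w); o.append(round(float(np.median(h[m]))*1000,1) if m.any() else None)
  print(round(a*1000),o)
```

```text
-40 [-0.5, 281.5, 287.8]
-36 [-0.1, 297.0, 299.7]
-32 [-0.1, 0.2, 0.6]
-28 [0.1, -0.1, 0.3]
-24 [-0.3, 0.0, 0.1]
-20 [0.1, 0.1, 0.0]
-16 [2.1, 0.1, 1.4]
-12 [6.0, 0.0, 8.7]
-8 [5.9, 0.0, 9.2]
-4 [5.6, 0.4, 9.3]
0 [5.4, 0.2, 9.4]
4 [7.0, 0.1, 9.1]
8 [8.6, 0.1, 9.0]
12 [10.7, 0.1, 9.2]
16 [7.0, 0.3, 2.2]
20 [0.1, 0.2, 0.3]
24 [0.1, 0.3, 0.2]
28 [-0.2, 0.2, -0.0]
32 [-0.1, 0.2, 0.4]
36 [0.0, -0.1, 0.1]
```

Depth shows the near half flat at 5.5 mm and the far half raised, so the rocker is on. Next, the lid.

>>> send_rows([
  [-0.2,0,0.03,0,0.08,0],
  [-0.4,0,0.08,0,0.172,0],
  [-0.629,-0.004,0.173,0,0.172,0],
  [-0.629,-0.004,0.173,0,0.172,0],
  [-0.629,-0.004,0.173,0,0.172,0],
])

```text
time_s: 4.9
position: [0.589, 0.0222, 0.2707]
tcp_rot: [[-0.999, -0.03, -0.012], [-0.03, 1.0, -0.001], [0.012, -0.001, -1.0]]
force: [-0.6, -1.0, -0.0]
opening: 0.001
grasp_force: 0.0
```

>>> send_rows([
  [0,0,0.1,0,0,0],
  [0,0,0.18,0,0,0],
  [0.02,0,0.22,0,0,0],
  [0.05,0,0.28,0,0,0],
  [0.08,0,0.33,0,0,0],
  [0.11,0,0.38,0,0,0],
  [0.13,0,0.42,0,0,0],
  [0.15,0,0.47,0,0,0],
  [0.16,0,0.51,0,0,0],
  [0.17,0,0.54,0,0,0],
  [0.17,0,0.555,0,0,0],
])

```text
time_s: 6.0
position: [0.5425, 0.0215, 0.1356]
tcp_rot: [[-0.999, -0.03, -0.01], [-0.03, 1.0, -0.002], [0.011, -0.002, -1.0]]
force: [-1.3, -1.4, 1.8]
opening: 0.005
grasp_force: 1.0
```

>>> send_rows([
  [0,0,0.004,0,0,0],
  [0,0,0.008,0,0,0],
  [0,0,0.012,0,0,0],
  [0,0,0.012,0,0,0],
])

```text
time_s: 6.4
position: [0.5425, 0.0215, 0.1353]
tcp_rot: [[-0.999, -0.031, -0.01], [-0.031, 1.0, -0.003], [0.01, -0.002, -1.0]]
force: [-5.0, -0.9, 16.6]
opening: 0.007
grasp_force: 7.7
```

>>> send_rows([
  [0,0,0.002,0,0,0],
  [0,0,0.002,0,0,0],
  [0,0,0,0,0,0],
  [0,0,-0.1,0,0,0],
  [0,0,-0.3,0,0,0],
  [0.1,0,-0.4,0,0,0],
  [0.2,-0.05,-0.4,0,-0.09,0],
  [0.4,-0.13,-0.4,0,-0.17,0],
  [0.4,-0.13,-0.4,0,-0.17,0],
  [0.4,-0.13,-0.4,0,-0.17,0],
])

```text
time_s: 7.4
position: [0.4388, -0.0124, 0.2321]
tcp_rot: [[-0.968, -0.028, 0.249], [-0.027, 1.0, 0.008], [-0.249, 0.001, -0.969]]
force: [1.9, -0.9, -0.0]
opening: 0.012
grasp_force: 0.0
```

Run:
```python
from fit import *
rel(pn(0,-.032,.03),-N); print(readout.read_state()['force'])
p,d=viewer.capture("top"); cv2.imwrite("pics/t3.png",p[:,:,::-1]); X=cloud("top",d).reshape(-1,3)
for x in (-.05,0,.05,.09):
  for y in (-.08,.08):
    w=W(q,[[x,y,.135]])[0]; m=np.hypot(*(X[:,:2]-w[:2]).T)<.006; print(x,y,m.sum(),np.round(np.median(X[m,2]),4) if m.any() else None)
```

```text
world [ 0.4782 -0.0111  0.123 ] rel [-4.420e-02  3.000e-04  4.619e-01  7.000e-04 -6.500e-03 -4.000e-04]
[ 1.8675497  -0.88083456 -0.03861756]
-0.05 -0.08 25 0.1302
-0.05 0.08 23 0.1307
0 -0.08 19 0.1358
0 0.08 16 0.1349
0.05 -0.08 18 0.1351
0.05 0.08 16 0.1353
0.09 -0.08 17 0.1355
0.09 0.08 17 0.1353
```

View pics/t3.png

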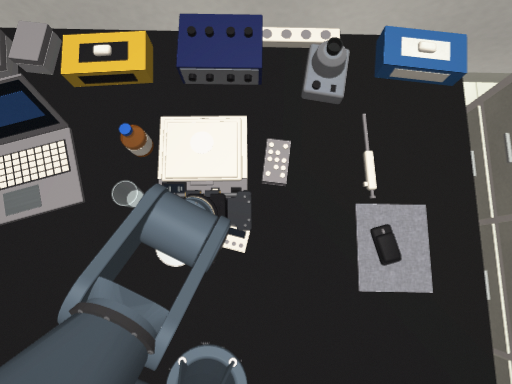

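The picture shows the lid flat over the chamber at pixels (160–247, 118–180), with its top level at 135 mm, so it is shut. The rack, bottle, timer and beaker have not moved. Now the key.

>>> send_rows([
  [-0.044,0,0,0,-0.006,0],
  [-0.044,0,0.15,0,-0.006,0],
  [-0.044,0,0.32,0,-0.006,0],
  [-0.044,0,0.42,0,-0.006,0],
  [-0.044,0,0.46,0,-0.006,0],
  [-0.044,0,0.46,0,-0.006,0],
  [-0.044,0,0.46,0,-0.006,0],
])

```text
time_s: 8.15
position: [0.4873, -0.0128, 0.1265]
tcp_rot: [[-0.963, -0.031, 0.267], [-0.031, 1.0, 0.006], [-0.267, -0.002, -0.964]]
force: [1.0, -0.3, 0.1]
opening: 0.006
grasp_force: 0.0
```

Run:
```python
from fit import *
rel(pn(0,-.032,.009),-N); rel(pn(0,-.032,.004),-N); print(readout.read_state()['force'])
```

```text
world [ 0.4837 -0.011   0.1027] rel [ 0.0391  0.008   0.0878 -0.001   0.0055  0.0022]
world [ 0.485  -0.0109  0.0979] rel [ 0.0392  0.008   0.1078 -0.001   0.0055  0.0022]
[ 0.95196051 -0.29728771  0.06037197]
```

>>> send_rows([
  [0.036,0.008,0.02,0,0.005,0.002],
  [0.036,0.008,0.04,0,0.005,0.002],
  [0.036,0.008,0.04,0,0.005,0.002],
  [0.036,0.008,0.04,0,0.005,0.002],
])

```text
time_s: 8.55
position: [0.4797, -0.011, 0.1141]
tcp_rot: [[-0.966, -0.027, 0.258], [-0.027, 1.0, 0.006], [-0.258, -0.001, -0.966]]
force: [0.4, 0.3, 0.4]
opening: 0.002
grasp_force: 0.0
```

Run:
```python
from fit import *
rel(pn(0,-.032,.004),-N); print(readout.read_state()['force'])
```

```text
world [ 0.485  -0.0109  0.0979] rel [-0.0036 -0.0001  0.0683 -0.001  -0.0002 -0.0004]
[0.43906403 0.26499338 0.43327081]
```

>>> send_rows([
  [-0.003,0,0.03,0,0,0],
  [-0.003,0,0.048,0,0,0],
  [-0.003,0,0.056,0,0,0],
  [-0.003,0,0.064,0,0,0],
  [-0.003,0,0.069,0,0,0],
  [-0.003,0,0.069,0,0,0],
  [-0.003,0,0.069,0,0,0],
])

```text
time_s: 9.25
position: [0.485, -0.011, 0.0978]
tcp_rot: [[-0.965, -0.027, 0.259], [-0.027, 1.0, 0.006], [-0.259, -0.002, -0.966]]
force: [-1.8, -1.1, 6.3]
opening: 0.003
grasp_force: 3.3
```

>>> send_rows([
  [0,0,0.003,0,0,0],
  [0,0,0.006,0,0,0],
  [0,0,0.006,0,0,0],
])

```text
time_s: 9.55
position: [0.4852, -0.011, 0.0973]
tcp_rot: [[-0.965, -0.028, 0.26], [-0.027, 1.0, 0.005], [-0.26, -0.002, -0.966]]
force: [-6.1, -1.2, 17.9]
opening: 0.007
grasp_force: 9.6
```

>>> send_rows([
  [0,0,0,0,0,0],
  [0,0,0,0,0,0],
  [0,0,0,0,0,0],
  [0,0,0,0,0,0],
  [0,0,0,0,0,0],
  [0,0,0,0,0,0],
  [0,0,0,0,0,0],
  [0,0,0,0,0,0],
  [0,0,0,0,0,0],
  [0,0,0,0,0,0],
])

```text
time_s: 10.55
position: [0.4852, -0.011, 0.0973]
tcp_rot: [[-0.965, -0.027, 0.26], [-0.027, 1.0, 0.005], [-0.26, -0.002, -0.966]]
force: [-5.9, -1.1, 18.1]
opening: 0.003
grasp_force: 9.4
```

Run:
```python
from fit import *
p,d=viewer.capture("wrist"); cv2.imwrite("pics/w3.png",p[:,:,::-1])
```

```text
(no output)
```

View pics/w3.png

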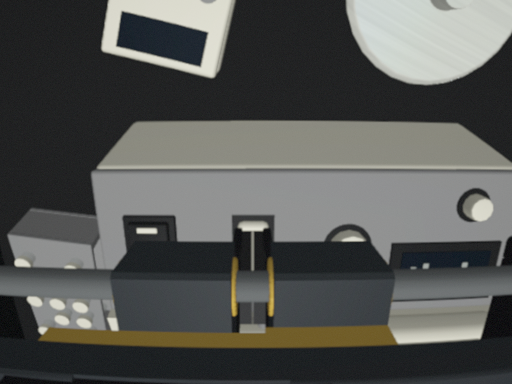

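The fingertips are centred on the quick-spin key at (253, 228). The start key at (350, 240) and the release key at (480, 208) stand free, and the rocker at (148, 230) is still on.

```bash
python3 -c "
from rig import ticket
print(ticket.hand_in())"
```

```text
the job is handed in; nothing more can be done
None
```

I switched the rocker on, pushed the lid fully shut, and handed the job in with the fingertips still holding the quick-spin key fully down (about 18 N). I did not see the rotor turn or the judge's result.

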